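# Fit a new cartridge fuse and latch its clamp

### The job

Fit the new white fuse in the fuse base: lay it level in the mouths of the two copper clips and let go of it there, then swing the clamp lever over and press its red grip down so that the clamp, not your fingers, drives the fuse fully home and the catch clicks shut and holds the lever down. Feel for the click and stop pressing as soon as the lever comes up against its rest: never lean on the lever hard. Leave the burnt fuse and the tools where they lie.

Things in the scene. Friction and masses are not known exactly. Their poses are not given: they have to be found in the camera images.
- fuse_base: Fuse base, fixed to the bench: light grey board 200 x 176 x 12 mm with two copper spring clips, a steel clamp lever with red T grip hinged at the far edge, and a catch at the near edge. Origin on the bench top under the middle between the clips; y axis: the line of the fuse through both clips; x axis: from the catch to the hinge (away from the robot at yaw 0); z up.
- clip_mouth (a point): Midway between the clips, 55 mm above the bench (axes as the base's): where the middle of the fuse lies when it rests in the clip mouths, not yet driven home. Home, its axis is 17 mm lower. Along the fuse, end stops with flared tops (52 mm above the bench) leave 105 mm for 100. Beside the middle 60 mm of the fuse, only the 12 mm board lies within 60 mm, so fingers have room.
- clip_left (a point): Throat of the left clip (base y = +40 mm), 45 mm above the bench. Each clip is 12 mm wide along y; its two sprung cheeks flare to a mouth 35 mm wide at 54 mm above the bench and narrow to a 15.6 mm throat on which the laid fuse rests. Pushed down with 25 to 35 N in all, the fuse passes both throats and snaps home.
- clip_right (a point): Throat of the right clip (base y = -40 mm), otherwise as clip_left.
- new_fuse: The new cartridge fuse: white ceramic tube with two thin blue bands and bright metal end caps, 24 mm diameter 100 mm long, about 0.11 kg, lying on the bench. Origin at its middle; its y axis runs along the fuse. It may be turned about its own length, its two ends are alike.
- burnt_fuse: The burnt-out fuse taken out before: same size and shape, dark brown tube and dull dark caps, lying on the bench. Origin at its middle, y axis along it. To be left alone.
- clamp (a joint): Angle of the clamp lever, rad: 0 about level over the fuse, growing as it swings up; at the start it leans back past upright (1.7 to 1.9). About 2 N at the grip moves it; let go below about 1 rad it sinks by its weight onto the fuse. It meets a fuse lying in the mouths at about 0.33; driving that home takes 10 to 16 N at the grip; the catch clicks anywhere between -0.04 and +0.045.
- clamp_grip (a point): Middle of the red T grip on the lever's free end: a round bar 16 mm thick, 76 mm long, parallel to the base's y axis; it moves with the lever on a 180 mm circle about clamp_hinge. The lever running to it is 14 mm wide, 10 mm thick, with a cross pin (42 mm long) 34 mm from the grip. About 66 mm above the bench when closed, 245 mm upright.
- clamp_hinge (a point): Hinge axis of the lever, parallel to the base's y: 78 mm behind the fuse line (base's +x), 66 mm above the bench. At angle a the grip is 180 mm x cos(a) from it toward the base's -x and 180 mm x sin(a) above it. 78 mm along it from the hinge, the lever carries a sprung rubber-faced shoe, 56 mm wide, that stands 25 mm off its underside (toward the robot when upright) and presses on the fuse.
- catch_foot (a point): Foot of the catch, 68 mm in front of the fuse line; about 83 mm tall above the bench, 34 mm behind the closed grip. It is set higher or lower on its screw by up to 6 mm, which is not measured: its hook clicks over the lever's pin at a grip height that differs by up to 7.5 mm either way, and 2 mm further down the lever stops on rubber. Let go before the click, the lever springs up to about 0.1 rad.
- screwdriver_red: A red-handled screwdriver, 242 x 28 x 29 mm, lying at the right, behind the fuses; origin at its middle on the bench. To be left alone.
- tape_measure: A yellow and black tape measure, 38 x 87 x 66 mm, standing behind and left of the fuse base; origin at its middle on the bench. To be left alone.
Mind the look-alikes: they are no part of the job. There is more than one size of the new_fuse; the job needs the middle-sized.

How it is judged:
By the outcome, as a careful person would: the job done as asked, in the order asked, and still so for the second after the job is handed in, with the robot touching nothing.
It also fails if it takes over 69 s, if anything falls off the work surface, if the arm or the gripper's body presses on something with over 40 N, if the wrist force passes 120 N, or if a joint passes its speed limit or range.

### The arm

A 6-joint arm with a two-finger parallel gripper is mounted at the origin on a cart in front of the work surface, level with it; the furniture and walls round the work are solid. World frame = base frame: x ahead of the robot, y to its left, z up, the work surface at z = 0. Lengths are in m, angles in rad, forces in N, time in s.
With the tool pointing down it reaches from about 0.375 to 0.975 m from the base axis. Payload 3.8 kg.
Tool frame: the origin (TCP) lies between the finger pads; the fingertips stand 22 mm ahead of it and the grasp point (between the pads) lies 3 mm ahead of it (bot.finger_overhang is the distance from the TCP to the fingertips, in m); x points along the fingers, y is the direction in which the jaws open and shut, and the axes are right-handed (so a half turn about x gives the same grasp; the last joint's range is limited). The gripper opens to 85 mm and grips with 20 to 120 N. Pads are 22 mm wide; open, the fingers measure 114 mm over their backs; the gripper's body (76 mm by 85 mm) begins 54 mm behind the grasp point. The pads swing forward as they close: fully open they stand 13 mm farther back than shut.
Start: joints at [-1.298, 0.264, 1.604, -0, 1.274, -0.037], TCP at [0.206, -0.643, 0.253] pointing down, gripper open.
Joint ranges: [-2.63, 2.63], [-0.94, 2.18], [0.31, 2.57], [-1.31, 4.45], [0, 2.66], [-2.55, 2.55]. Speed limits (rad/s): [2.57, 2.57, 3.14, 3.14, 3.14, 3.14].

### API

Orientations are given as a rotation vector (axis times angle).
In Python, from workcell import bot gives the robot as it stands. The module is installed in compiled form; this text tells all that it offers.
- The arm moves only by the tool arm_command, never from a script. Its argument "series" is a list that holds one entry, the list of rows, each a list of 7 numbers: the turn, a rotation vector about the tool's x, y, z in rad, then the shift along the tool's x, y, z in cm, then the opening, from 0 (shut) to 1 (fully open). In form: [[[rx, ry, rz, x, y, z, grip], ...]]. A call has 1 to 10 rows; each row shifts and turns the pose as measured when the row begins, along the tool's axes as they then stand; what a row does not reach is not made up. A row lasts 1/10 s, in which the tool goes at most 50 mm and 8.59 degrees, less where a joint would pass 70% of its speed; a pose out of reach is approached as far as the arm can. A call is refused whole if a number of a shift passes 5 or a number of a turn 0.15, either way. A call with a gripper value outside its range is refused whole. The fingers move at their own pace and stop on an object; "newtons" is the grip in N (left out, the last holds). Time passes only in rows, so rows that do not move let the fingers close. It gives the time, the measured TCP pose, the force and the opening at its end, in the units of the state.
- bot.read_state(): the state, without advancing time (a new reading comes with each control period).
- bot.read_camera(name): name is "scene" or "top" or "wrist"; returns (picture, depth): 400x640x3 uint8, blue, green, red; 400x640 float32, m along the optical axis (not along the pixel's ray), 0 where there is no reading.
- bot.camera_info(name): a dict with "K" (3x3 intrinsics, pixels), "extrinsics" (4x4, takes a point from camera to world coordinates). Camera axes: x right, y down, z forward; pixel columns grow to the right and rows downward; lengths in m; the calibration is good to about 2 mm. A picture is of the moment at which its call begins: read the wrist's pose just before it. camera_info takes no time and is no camera call; for the wrist camera it gives the pose at the moment of the call.
- bot.finish_job(): hands the job in, once; it reports no verdict.
The state is a dict: "time": time; "q": joint angles; "joint_vel": joint speeds; "joint_torque": joint torques, N m; "tool_pos": TCP position; "tcp_rot": TCP orientation; "wrist_force": force on the tool from outside, world axes, zero at the start; "torque": the same for the moment, N m; "width": opening from 0.0 (shut) to 1.0 (fully open).
Only numpy, scipy, OpenCV 4.12 (cv2) and the standard library are available. Lean on these libraries where they do the work, as an engineer would, in place of code of your own. Each camera call takes 0.05 s, during which the arm holds its last target.

## Working session

There is one attempt and no reset: what is moved stays moved. The work goes in short steps, Python scripts to look and compute and a tool call to move; the robot and the scene stay as the last step left them, time stands still between calls to the robot, and variables do not carry over. Pictures are saved under pics/ and viewed, and the job is handed in when it is done.

Besides the shell and the picture viewer there is one more tool, called after ">>>" by a JSON object that holds its "fn" and its "kwargs", one argument or row to a line. arm_command: Moves the arm, as the interface text tells. Its arguments: {"type":"object","properties":{"series":{"type":"array"},"newtons":{"type":"number"}},"required":["series"]}

```bash
mkdir -p pics
python3 - <<'E'
from workcell import bot
import cv2,numpy as np
s=bot.read_state();print(s)
for n in("scene","top","wrist"):
    p,d=bot.read_camera(n);cv2.imwrite(f"pics/{n}0.png",p);np.save(f"{n}0.npy",d)
    i=bot.camera_info(n);np.savez(f"{n}0cal.npz",K=i["K"],E=i["extrinsics"])
    print(n,i["K"],i["extrinsics"])
E
```

```text
{'time': 0.0, 'q': array([-1.29792180e+00,  2.64784075e-01,  1.60539183e+00,  2.38522995e-07,
        1.27367536e+00, -3.69082924e-02]), 'joint_vel': array([ 0.00052948, -0.00113621,  0.00016818, -0.00013894,  0.00045402,
       -0.00048349]), 'joint_torque': array([-1.80422026e-03, -5.15113950e+01, -3.67313719e+01, -3.48025269e-04,
        1.29030572e-02, -2.86039796e-05]), 'tool_pos': array([ 0.20558387, -0.64221436,  0.25193149]), 'tcp_rot': array([ 2.05504193,  0.32325453, -2.05559451]), 'wrist_force': array([-0.06160675,  0.47171313, -0.14061416]), 'torque': array([ 0.03946109,  0.03614937, -0.00798658]), 'width': 1.0010778025857483}
scene [[391.19953171   0.         323.74894483]
 [  0.         391.19953171 201.49176526]
 [  0.           0.           1.        ]] [[-0.52750019 -0.63972259  0.5590157  -0.13844907]
 [-0.84955403  0.39626662 -0.34818201  0.45033695]
 [ 0.00122063 -0.65858012 -0.75250963  0.98915483]
 [ 0.          0.          0.          1.        ]]
top [[449.29665117   0.         315.52457107]
 [  0.         449.29665117 203.33558721]
 [  0.           0.           1.        ]] [[-0.02615352 -0.98077413  0.19338589  0.29927648]
 [-0.99965642  0.02532216 -0.00676996  0.0362363 ]
 [ 0.00174285 -0.1934965  -0.98109942  1.2331656 ]
 [ 0.          0.          0.          1.        ]]
wrist [[359.71685778   0.         317.3415458 ]
 [  0.         359.71685778 195.81137218]
 [  0.           0.           1.        ]] [[ 0.30421651 -0.91753206 -0.25610005  0.2710131 ]
 [-0.95260123 -0.29352168 -0.07997446 -0.62079582]
 [-0.00179179  0.26829078 -0.96333631  0.37262455]
 [ 0.          0.          0.          1.        ]]
```

View pics/scene0.png

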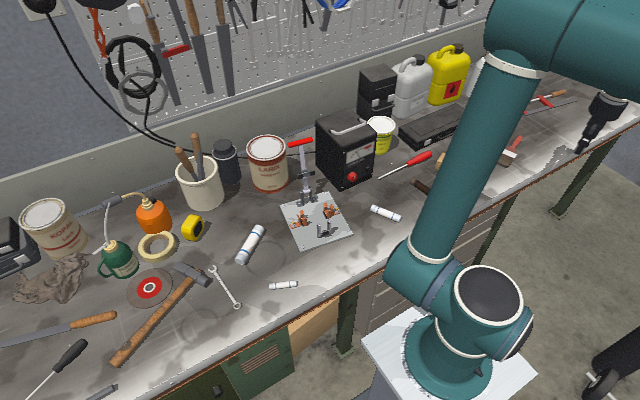

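View pics/top0.png

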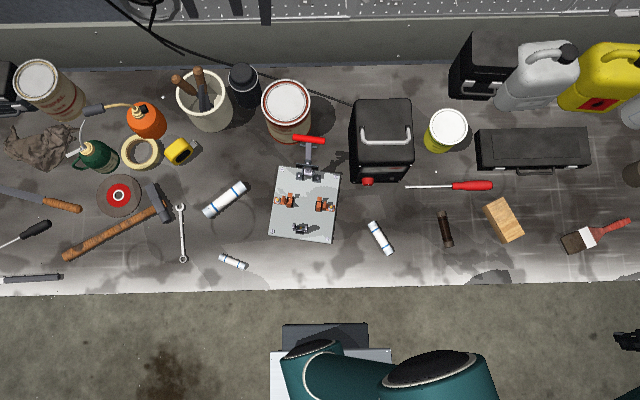

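View pics/wrist0.png

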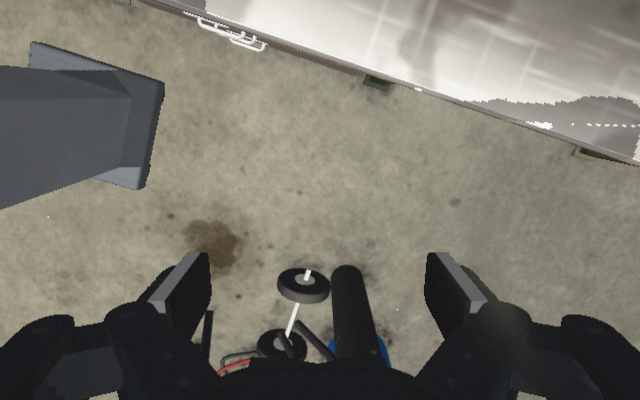

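The top view shows three white fuses: (225,199), (233,261) and (380,238). The burnt one is at (446,229). The base is at (304,204) and its grip at (308,139). Next I'll measure them.

```bash
cat > h.py <<'E'
import numpy as np,cv2
def load(n):
    c=np.load(n+"cal.npz");return cv2.imread(f"pics/{n}.png"),np.load(n+".npy"),c["K"],c["E"]
def cloud(d,K,E):
    v,u=np.mgrid[:d.shape[0],:d.shape[1]]
    P=np.stack([(u-K[0,2])/K[0,0]*d,(v-K[1,2])/K[1,1]*d,d],-1)
    return P@E[:3,:3].T+E[:3,3]
def ray(uv,K,E,z):
    uv=np.atleast_2d(uv).astype(float)
    r=np.c_[(uv[:,0]-K[0,2])/K[0,0],(uv[:,1]-K[1,2])/K[1,1],np.ones(len(uv))]@E[:3,:3].T
    return E[:3,3]+r*((z-E[2,3])/r[:,2])[:,None]
def proj(P,K,E):
    P=(np.atleast_2d(P)-E[:3,3])@E[:3,:3];q=P@K.T;return q[:,:2]/q[:,2:]
E
python3 - <<'E'
from h import *
im,d,K,E=load("top0");P=cloud(d,K,E)
print("bench z",np.median(P[250:280,330:360,2]))
def seg(x0,y0,x1,y1,zm=0.008):
    m=np.zeros(d.shape,bool);m[y0:y1,x0:x1]=1
    m&=(P[...,2]>zm)&(P[...,2]<0.08)&(d>0)
    Q=P[m];c=(Q[:,:2].min(0)+Q[:,:2].max(0))/2
    r=cv2.minAreaRect(Q[:,:2].astype(np.float32)*1000)
    print("n",m.sum(),"rect mm",r,"ztop",np.percentile(Q[:,2],97))
for b in((198,175,252,222),(215,248,252,275),(363,215,400,260),(436,205,458,252)):seg(*b)
# board
v=im[150:260,250:360]
cv2.imwrite("pics/cropbase.png",cv2.resize(v,None,fx=5,fy=5,interpolation=cv2.INTER_CUBIC))
v=im[205:270,340:430]
cv2.imwrite("pics/cropfuse.png",cv2.resize(v,None,fx=6,fy=6,interpolation=cv2.INTER_CUBIC))
E
```

```text
bench z 0.0008211843865081336
n 562 rect mm ((572.8350219726562, 291.979736328125), (73.84947204589844, 133.07046508789062), 36.85565948486328) ztop 0.03487451148639262
n 187 rect mm ((384.9009704589844, 253.37791442871094), (83.83889770507812, 30.212059020996094), 78.59956359863281) ztop 0.021871078271855336
n 322 rect mm ((444.3338623046875, -142.3114776611328), (111.59843444824219, 24.001712799072266), 29.48392105102539) ztop 0.028088076520375278
n 323 rect mm ((458.9679870605469, -321.54119873046875), (99.56879425048828, 24.96827507019043), 8.366084098815918) ztop 0.027933833641568605
```

View pics/cropbase.png

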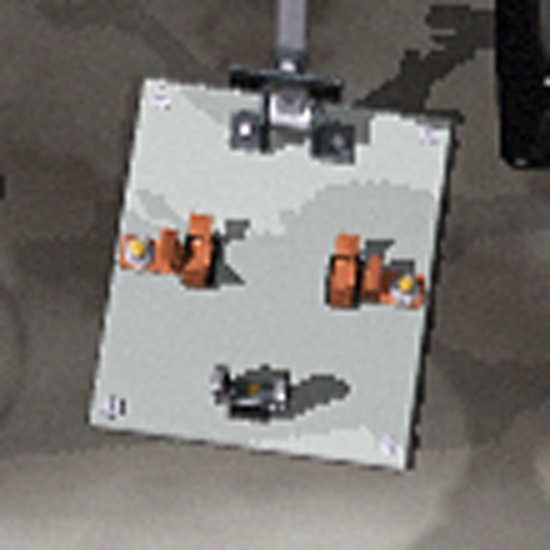

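View pics/cropfuse.png

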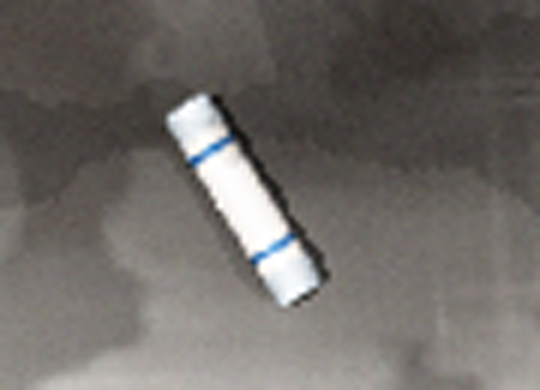

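The candidates are the large fuse at (225,199), about 35 mm thick; the small one at (233,261), about 20 mm thick and 80 mm long; and the one at (380,238), 24 × ~100 mm with two blue bands. The last one matches the middle size and the crop confirms it. Next come precise poses.

Run:
```python
from h import *
from scipy.spatial.transform import Rotation as R
im,d,K,E=load("top0");P=cloud(d,K,E)
# fuse
m=np.zeros(d.shape,np.uint8);m[212:265,360:402]=1
m&=((P[...,2]>0.007)).astype(np.uint8)
hsv=cv2.cvtColor(im,cv2.COLOR_BGR2HSV)
g=((im.min(2)>150)|((hsv[...,1]>110)&(hsv[...,2]>90))).astype(np.uint8)&cv2.dilate(m,np.ones((3,3),np.uint8))
ys,xs=np.nonzero(g)
w=ray(np.c_[xs,ys],K,E,0.013)
r=cv2.minAreaRect((w[:,:2]*1000).astype(np.float32));print("fuse colour",r,len(xs))
c=w[:,:2].mean(0);ev=np.linalg.svd(w[:,:2]-c)[2][0];print(c,ev,np.degrees(np.arctan2(ev[1],ev[0])))
Q=P[m>0];c=Q[:,:2].mean(0);ev=np.linalg.svd(Q[:,:2]-c)[2][0];print(c,ev,np.degrees(np.arctan2(ev[1],ev[0])))
# board
hv=(hsv[...,1]<40)&(im.min(2)>120)
b=np.zeros(d.shape,np.uint8);b[160:250,262:345]=1;b&=((P[...,2]>0.007)).astype(np.uint8)
C=np.array([(145,78),(457,118),(408,470),(92,425)])/5+np.array([250,150])-0.5+0.1
W=ray(C,K,E,0.012);print("corners",W.round(4));
cen=W.mean(0);xa=(W[0]+W[1]-W[2]-W[3]);print("cen",cen,"yaw",np.degrees(np.arctan2(xa[1],xa[0])),
 np.linalg.norm(W[0]-W[1]),np.linalg.norm(W[1]-W[2]),np.linalg.norm(W[2]-W[3]),np.linalg.norm(W[3]-W[0]))
ya=(W[0]+W[3]-W[1]-W[2]);print("yaw from y",np.degrees(np.arctan2(-ya[0],ya[1])))
# copper
cop=((hsv[...,0]<15)&(hsv[...,1]>120)&(P[...,2]>0.02)&(P[...,2]<0.075));cop[:185]=0;cop[225:]=0;cop[:,:270]=0;cop[:,345:]=0
n,l,st,ce=cv2.connectedComponentsWithStats(cop.astype(np.uint8))
for i in range(1,n):
    q=P[l==i];
    if len(q)>4:print(st[i],q.mean(0),q.min(0),q.max(0))
# grip
red=((hsv[...,0]<8)|(hsv[...,0]>172))&(hsv[...,1]>170)&(hsv[...,2]>100);red[:125]=0;red[150:]=0;red[:,:280]=0;red[:,340:]=0
q=P[red];print("grip",len(q),q.mean(0),q.min(0),q.max(0))
im2,d2,K2,E2=load("scene0");P2=cloud(d2,K2,E2)
h2=cv2.cvtColor(im2,cv2.COLOR_BGR2HSV)
red=((h2[...,0]<8)|(h2[...,0]>172))&(h2[...,1]>170)&(h2[...,2]>100);red[:130]=0;red[155:]=0;red[:,:280]=0;red[:,320:]=0
q=P2[red];print("grip scene",len(q),q.mean(0),q.min(0),q.max(0))
print(R.from_rotvec([2.05504193,  0.32325453, -2.05559451]).as_matrix())
```

```text
fuse colour ((425.6617736816406, -151.02850341796875), (75.43244171142578, 120.13819122314453), 88.66158294677734) 301
[ 0.43638989 -0.14467856] [-0.9214831  -0.38841845] -157.1438737939039
[ 0.43427231 -0.13928215] [-0.75371108  0.65720591] 138.91287363932994
corners [[ 0.6521  0.1289  0.012 ]
 [ 0.6243 -0.046   0.012 ]
 [ 0.4272 -0.0119  0.012 ]
 [ 0.4563  0.1599  0.012 ]]
cen [0.53999134 0.05773671 0.012     ] yaw -9.38978058583791 0.17707305811182714 0.20006998717155314 0.17427040090653825 0.19826777848640167
yaw from y -9.317044635952707
[286 193   7  14  64] [0.54600344 0.09867801 0.0385895 ] [0.52549072 0.09183737 0.02022923] [0.56225959 0.1089668  0.0581518 ]
[282 196   4   9  25] [0.54669549 0.11445425 0.04632547] [0.5373272  0.11087373 0.02413128] [0.55457081 0.11786666 0.05669107]
[316 197   6  14  67] [0.5339962  0.01992569 0.03845686] [0.51337772 0.01265724 0.02027678] [0.5497195  0.0272357  0.05623714]
[323 201   3   9  19] [0.52779349 0.00528496 0.04843117] [0.52008953 0.00253817 0.02965694] [0.53762721 0.00828028 0.05454938]
grip 221 [0.64539992 0.04356274 0.24857128] [0.29927648 0.00600776 0.00147831] [0.74167683 0.11911791 1.2331656 ]
grip scene 124 [0.64585735 0.04486491 0.24733509] [0.63446332 0.0085399  0.14992768] [0.79055242 0.08055341 0.2556818 ]
[[-6.08477927e-04  3.04851051e-01 -9.52399846e-01]
 [ 2.17509949e-03 -9.52397366e-01 -3.04851647e-01]
 [-9.99997449e-01 -2.25705992e-03 -8.35685932e-05]]
```

Run:
```python
from h import *
im,d,K,E=load("top0")
c=np.array([(187,107),(305,293),(187,133),(240,107)])/6+np.array([340,205])-0.4
w=ray(c,K,E,0.014);print(w,w[:2].mean(0),np.linalg.norm(w[0]-w[1]));v=w[0]-w[1];print(np.degrees(np.arctan2(v[1],v[0])))
```

```text
[[ 0.4822932  -0.12227923  0.014     ]
 [ 0.39617222 -0.1712753   0.014     ]
 [ 0.4703111  -0.12168025  0.014     ]
 [ 0.48166574 -0.14651037  0.014     ]] [ 0.43923271 -0.14677726  0.014     ] 0.09908298198937274
29.636470027640254
```

```bash
cat >> h.py <<'E'
from scipy.spatial.transform import Rotation as R
def delta(pos,yang,tilt=0.0):
    """target pos, tool y heading deg, tool x down (tilt about tool y, deg). prints move in tool axes"""
    from workcell import bot
    s=bot.read_state();M=R.from_rotvec(s["tcp_rot"]).as_matrix()
    a=np.radians(yang);x=np.array([0,0,-1.]);y=np.array([np.cos(a),np.sin(a),0]);T=np.c_[x,y,np.cross(x,y)]@R.from_euler('y',tilt,degrees=True).as_matrix()
    print("t",round(s["time"],2),"pos",s["tool_pos"].round(4),"ang",np.degrees(np.arctan2(M[1,1],M[0,1])).round(2),"F",s["wrist_force"].round(2),"w",round(s["width"],3))
    print("shift cm",(M.T@(np.array(pos)-s["tool_pos"])*100).round(2),"turn",R.from_matrix(M.T@T).as_rotvec().round(4),"q",s["q"].round(2))
E
python3 -c "
from h import *;delta([.439,-.147,.15],-60.4)
from workcell import bot;print(bot.finger_overhang)"
```

```text
t 0.15 pos [ 0.2056 -0.6424  0.2522] ang -72.25 F [0.74 0.33 0.82] w 1.003
shift cm [ 10.3  -40.05 -37.33] turn [-2.069e-01 -2.000e-04  1.700e-03] q [-1.3   0.26  1.61  0.    1.27 -0.04]
0.022
```

>>> {"fn": "arm_command", "kwargs": {
  "series": [
    [[0,0,0,0,-3.5,-3.3,1],[0,0,0,0,-3.5,-3.3,1],[0,0,0,0,-3.5,-3.3,1],[0,0,0,0,-3.5,-3.3,1],[0,0,0,0,-3.5,-3.3,1],[0,0,0,0,-3.5,-3.3,1],[0,0,0,1,-3.5,-3.3,1],[0,0,0,2,-3.3,-3.0,1],[0,0,0,2,-3.3,-3.0,1],[0,0,0,2,-3.0,-3.0,1]]
  ]
}}

```text
time: 1.15
tool_pos: [0.4127, -0.2116, 0.1806]
tcp_rot: [2.065, 0.307, -2.054]
wrist_force: [0.9, -1.1, -0.2]
width: 0.995
```

```bash
python3 -c "
from h import *;delta([.439,-.147,.15],-60.4)"
```

```text
t 1.15 pos [ 0.4127 -0.2116  0.1806] ang -72.9 F [ 0.88 -1.15 -0.22] w 0.995
shift cm [ 3.07 -5.41 -4.4 ] turn [-0.2181 -0.0045 -0.0038] q [-0.53 -0.09  2.12  0.    1.1   0.74]
```

>>> {"fn": "arm_command", "kwargs": {
  "series": [
    [[-0.11,0,0,1.0,-2.8,-2.2,1],[-0.11,0,0,1.0,-2.0,-2.4,1],[0,0,0,1,-0.6,0,1],[0,0,0,0,0,0,1]]
  ]
}}

```text
time: 1.55
tool_pos: [0.4353, -0.1365, 0.1455]
tcp_rot: [1.922, 0.527, -1.921]
wrist_force: [0.3, -0.3, -0.9]
width: 0.999
```

```bash
python3 -c "
from h import *;delta([.439,-.147,.15],-60.4)
from workcell import bot
i=bot.camera_info('wrist');p,d=bot.read_camera('wrist');cv2.imwrite('pics/w1.png',p);np.save('w1.npy',d);np.savez('w1cal.npz',K=i['K'],E=i['extrinsics'])"
```

```text
t 1.55 pos [ 0.4353 -0.1365  0.1455] ang -59.44 F [ 0.31 -0.28 -0.93] w 0.999
shift cm [-0.45  1.09  0.22] turn [ 0.0167 -0.0007  0.0018] q [-0.36 -0.06  2.17  0.    1.03  0.68]
```

View pics/w1.png

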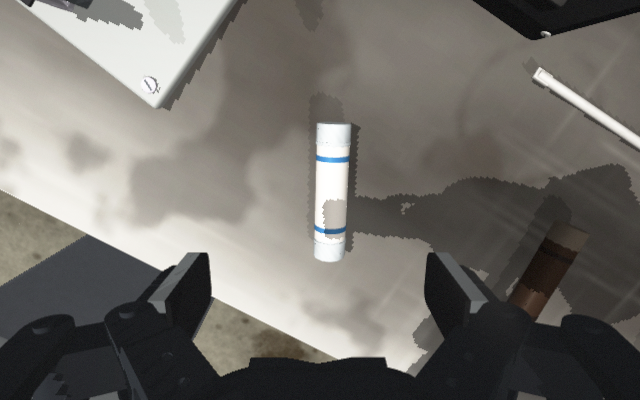

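Fuse in the wrist view: blue bands at (333,159) and (330,230).

```bash
python3 -c "
from h import *
im,d,K,E=load('w1');P=cloud(d,K,E)
h=cv2.cvtColor(im,cv2.COLOR_BGR2HSV)
m=((h[...,0]>95)&(h[...,0]<125)&(h[...,1]>120)).astype(np.uint8);m[:140]=0;m[250:]=0;m[:,:300]=0;m[:,360:]=0
n,l,st,ce=cv2.connectedComponentsWithStats(m)
b=[]
for i in range(1,n):
  if st[i][4]>10: print(st[i],ce[i],np.median(P[l==i],0)); b.append(ce[i])
w=ray(b,K,E,.023);print(w,w.mean(0));v=w[0]-w[-1];print(np.degrees(np.arctan2(v[1],v[0])),np.linalg.norm(v))
c=w.mean(0);delta([c[0],c[1],.027],np.degrees(np.arctan2(v[1],v[0]))-90)
"
```

```text
[316 156  33   6 137] [331.84671533 159.05839416] [ 0.46331561 -0.13007879  0.02195346]
[315 226  31   8 119] [329.34453782 230.33613445] [ 0.41774553 -0.1559613   0.02218733]
[[ 0.46355845 -0.13035046  0.023     ]
 [ 0.41830336 -0.15558726  0.023     ]] [ 0.44093091 -0.14296886  0.023     ]
29.146515587444604 0.05181621181775353
t 1.6 pos [ 0.4361 -0.1372  0.1464] ang -59.49 F [-0.82  0.44  0.68] w 1.003
shift cm [11.94  0.74 -0.1 ] turn [ 0.0238 -0.0019  0.0005] q [-0.36 -0.06  2.17  0.    1.03  0.68]
```

>>> {"fn": "arm_command", "kwargs": {
  "series": [
    [[0.024,0,0,3,0.4,-0.1,1],[0,0,0,3.5,0.3,0,1],[0,0,0,3,0,0,1],[0,0,0,2.0,0,0,1],[0,0,0,0,0,0,1]]
  ]
}}

```text
time: 2.1
tool_pos: [0.445, -0.1516, 0.0337]
tcp_rot: [1.952, 0.482, -1.93]
wrist_force: [-0.6, 0.2, 0.2]
width: 1.003
```

```bash
python3 -c "
from h import *;delta([.4405,-.1435,.027],-60.7)
from workcell import bot
i=bot.camera_info('wrist');p,d=bot.read_camera('wrist');cv2.imwrite('pics/w2.png',p);np.save('w2.npy',d);np.savez('w2cal.npz',K=i['K'],E=i['extrinsics'])"
```

```text
t 2.1 pos [ 0.445  -0.1516  0.0337] ang -61.64 F [-0.61  0.17  0.18] w 1.003
shift cm [ 0.66 -0.93  0.02] turn [-0.0163 -0.0087 -0.0109] q [-0.38  0.13  2.23 -0.    0.77  0.69]
```

View pics/w2.png

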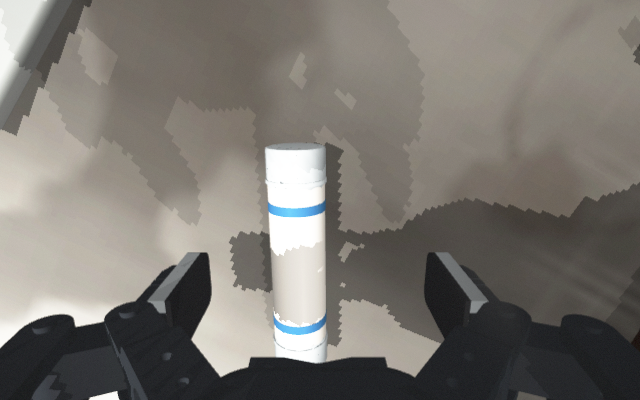

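Bands at (297,211) and (300,326). The fuse sits about 9 mm left of the jaw centre, so I'll correct that.

```bash
python3 -c "
from h import *
im,d,K,E=load('w2')
w=ray([(297,211),(300,326)],K,E,.0245);print(w,w.mean(0));v=w[0]-w[-1];A=np.degrees(np.arctan2(v[1],v[0]));print(A,np.linalg.norm(v))
w2=ray([(297,170),(297,148)],K,E,.0245);print(w2)
c=w.mean(0);delta([c[0],c[1],.027],A-90)
"
```

```text
[[ 0.46476402 -0.13147857  0.0245    ]
 [ 0.42101095 -0.15564084  0.0245    ]] [ 0.44288749 -0.1435597   0.0245    ]
28.909314034250745 0.04998146528308045
[[ 0.47876146 -0.12419715  0.0245    ]
 [ 0.48593066 -0.12046775  0.0245    ]]
t 2.15 pos [ 0.446  -0.1519  0.035 ] ang -61.63 F [-0.44  0.82 -0.12] w 1.001
shift cm [ 0.79 -0.89 -0.12] turn [-0.0093 -0.01   -0.0125] q [-0.38  0.12  2.23 -0.    0.77  0.69]
```

>>> {"fn": "arm_command", "kwargs": {
  "series": [
    [[0,0,0,0.3,-0.9,0,1],[0,-0.005,-0.01,0.35,0,0,1],[0,0,0,0,0,0,1]]
  ]
}}

```text
time: 2.45
tool_pos: [0.4441, -0.1462, 0.0319]
tcp_rot: [1.955, 0.483, -1.934]
wrist_force: [0.8, 0.4, -0.3]
width: 1.001
```

```bash
python3 -c "
from h import *;delta([.4405,-.1435,.027],-60.7)"
```

```text
t 2.45 pos [ 0.4441 -0.1462  0.0319] ang -61.82 F [ 0.81  0.41 -0.33] w 1.001
shift cm [ 0.49 -0.41  0.2 ] turn [-0.0196 -0.009  -0.0071] q [-0.37  0.13  2.23  0.    0.77  0.7 ]
```

>>> {"fn": "arm_command", "kwargs": {
  "series": [
    [[-0.02,-0.01,0,0.5,-0.3,0,1],[0,0,0,0.3,0,0,1],[0,0,0,0,0,0,1]]
  ]
}}

```text
time: 2.75
tool_pos: [0.4445, -0.1438, 0.0253]
tcp_rot: [1.932, 0.497, -1.926]
wrist_force: [0.1, 0.4, -0.2]
width: 1.0
```

```bash
python3 -c "
from h import *;delta([.4425,-.144,.027],-60.9)"
```

```text
t 2.75 pos [ 0.4445 -0.1438  0.0253] ang -60.55 F [ 0.09  0.37 -0.18] w 1.0
shift cm [-0.17 -0.08  0.18] turn [ 0.0061 -0.0007 -0.0105] q [-0.36  0.14  2.23 -0.01  0.76  0.7 ]
```

>>> {"fn": "arm_command", "kwargs": {
  "series": [
    [[0,0,-0.01,-0.2,0,0.2,1],[0,0,0,0,0,0,0.2],[0,0,0,0,0,0,0.1],[0,0,0,0,0,0,0.1],[0,0,0,0,0,0,0.1],[0,0,0,0,0,0,0.1],[0,0,0,0,0,0,0.1],[0,0,0,0,0,0,0.1]]
  ],
  "newtons": 40
}}

```text
time: 3.55
tool_pos: [0.4429, -0.1448, 0.0278]
tcp_rot: [1.934, 0.509, -1.932]
wrist_force: [0.5, 0.6, -0.2]
width: 0.26
```

```bash
python3 -c "
from h import *;delta([.4425,-.144,.12],-60.9)"
```

```text
t 3.55 pos [ 0.4429 -0.1448  0.0278] ang -60.53 F [ 0.46  0.62 -0.23] w 0.26
shift cm [-9.22 -0.09 -0.01] turn [ 0.0065 -0.001   0.0001] q [-0.37  0.14  2.23  0.    0.77  0.69]
```

>>> {"fn": "arm_command", "kwargs": {
  "series": [
    [[0,0,0,-2,0,0,0.1],[0,0,0,-3,0,0,0.1],[0,0,0,-4,0,0,0.1],[0,0,0,-4,0,0,0.1],[0,0,0,-2,0,0,0.1],[0,0,0,0,0,0,0.1]]
  ]
}}

```text
time: 4.15
tool_pos: [0.4398, -0.1438, 0.1797]
tcp_rot: [1.928, 0.514, -1.94]
wrist_force: [0.9, 0.1, -1.2]
width: 0.265
```

```bash
python3 -c "
from h import *;delta([.54,.058,.16],-9.35)
from workcell import bot
i=bot.camera_info('wrist');p,d=bot.read_camera('wrist');cv2.imwrite('pics/w3.png',p);np.save('w3.npy',d);np.savez('w3cal.npz',K=i['K'],E=i['extrinsics'])"
```

```text
t 4.15 pos [ 0.4398 -0.1438  0.1797] ang -60.52 F [ 0.93  0.11 -1.19] w 0.265
shift cm [  1.97 -12.62 -18.66] turn [-0.8931  0.0012  0.008 ] q [-0.37 -0.08  2.12  0.    1.11  0.69]
```

View pics/w3.png

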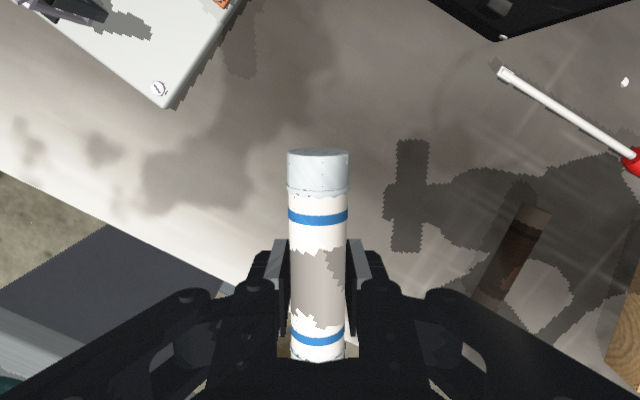

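```bash
python3 -c "
from h import *
from workcell import bot
im,d,K,E=load('w3');P=cloud(d,K,E)
for r in (214,217,220,338,341,344): print(r,im[r,317])
h=cv2.cvtColor(im,cv2.COLOR_BGR2HSV)
m=((h[...,0]>95)&(h[...,0]<125)&(h[...,1]>120));c=[]
for a,b in((205,232),(325,352)):
  rr=np.nonzero(m[a:b,312:323])[0]+a; c.append((317,rr.mean()))
print(c)
s=bot.read_state();M=R.from_rotvec(s['tcp_rot']).as_matrix()
w=ray(c,K,E,s['tool_pos'][2]-.0158+.0117);print('tool frame',(w-s['tool_pos'])@M, ((w-s['tool_pos'])@M).mean(0), np.linalg.norm(w[0]-w[1]))
"
```

```text
214 [249 252 253]
217 [205 145  76]
220 [205 145  77]
338 [227 183 136]
341 [224 160  82]
344 [224 160  83]
[(317, np.float64(220.1818181818182)), (317, np.float64(341.5833333333333))]
tool frame [[ 0.00396096 -0.00021302 -0.02505222]
 [ 0.0042581  -0.00026013  0.02769825]] [ 0.00410953 -0.00023658  0.00132302] 0.0527513186908966
```

>>> {"fn": "arm_command", "kwargs": {
  "series": [
    [[-0.11,0,0,0,-2.2,-1.2,0.1],[-0.11,0,0,0,-2.0,-1.5,0.1],[-0.11,0,0,0,-1.8,-1.7,0.1],[-0.11,0,0,0,-1.6,-1.9,0.1],[-0.11,0,0,0,-1.4,-2.0,0.1],[-0.11,0,0,0,-1.2,-2.2,0.1],[-0.11,0,0,0,-0.9,-2.3,0.1],[-0.11,0,0,0,-0.7,-2.4,0.1],[0,0,0,0,0,0,0.1]]
  ]
}}

```text
time: 5.1
tool_pos: [0.4263, 0.0624, 0.1586]
tcp_rot: [1.298, 1.17, -1.343]
wrist_force: [0.7, -0.4, -0.3]
width: 0.263
```

```bash
python3 -c "
from h import *;delta([.45,.059,.18],-9.35)
from workcell import bot
i=bot.camera_info('wrist');p,d=bot.read_camera('wrist');cv2.imwrite('pics/w4.png',p);np.save('w4.npy',d);np.savez('w4cal.npz',K=i['K'],E=i['extrinsics'])
im,d,K,E=load('top0');P=cloud(d,K,E)
q=P[100:185,350:412].reshape(-1,3);q=q[q[:,2]>.1];print(q.min(0),np.percentile(q,2,axis=0),q.max(0))"
```

```text
t 5.1 pos [0.4263 0.0624 0.1586] ang -8.23 F [ 0.73 -0.39 -0.27] w 0.263
shift cm [-2.24  2.3  -0.  ] turn [0.0195 0.     0.0398] q [ 0.08 -0.1   2.18  0.01  1.1   0.22]
[ 0.29927648 -0.21065481  0.10002891] [ 0.59169089 -0.20331385  0.11201006] [0.75749514 0.0362363  1.2331656 ]
```

View pics/w4.png

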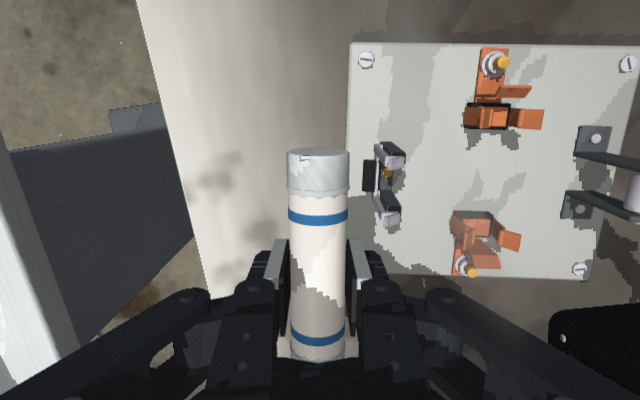

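```bash
python3 -c "
from h import *
im,d,K,E=load('w4')
v=im[30:290,345:640];cv2.imwrite('pics/w4c.png',cv2.resize(v,None,fx=2.3,fy=2.3,interpolation=cv2.INTER_CUBIC))"
```

```text
(no output)
```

View pics/w4c.png

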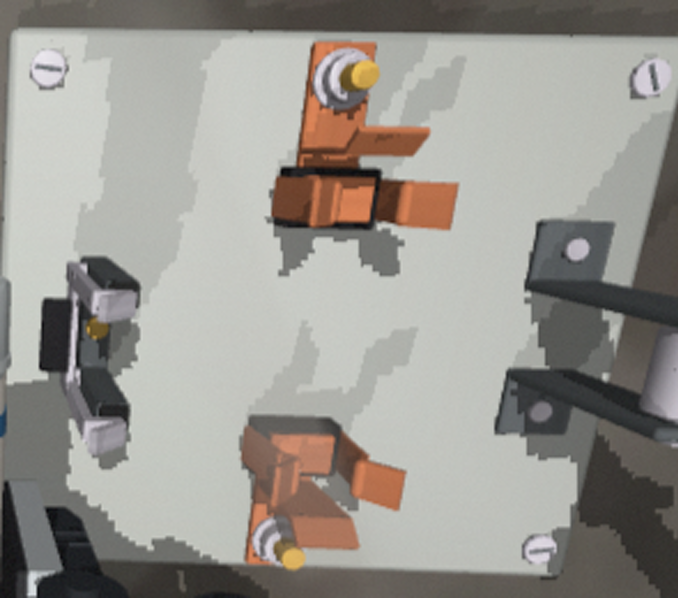

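```bash
python3 -c "
from h import *
im,d,K,E=load('w4');P=cloud(d,K,E)
h=cv2.cvtColor(im,cv2.COLOR_BGR2HSV)
cop=(h[...,0]<18)&(h[...,1]>110)&(d>0)
a=np.radians(-9.35);xb=np.array([np.cos(a),np.sin(a)]);yb=np.array([-np.sin(a),np.cos(a)])
o=np.array([.54,.0585])
Bx=(P[...,:2]-o)@xb;By=(P[...,:2]-o)@yb
for s in(1,-1):
  k=cop&(P[...,2]>.035)&(P[...,2]<.06)&(By*s>.025)&(By*s<.06)
  print('side',s,k.sum())
  for z0 in np.arange(.036,.058,.003):
    for side in(-1,1):
      kk=k&(abs(P[...,2]-z0)<.0015)&(Bx*side>0)
      if kk.sum()>5: print(round(z0,3),side,kk.sum(),'x',(np.percentile(Bx[kk],[3,50,97])*1e3).round(1),'y',(np.percentile(By[kk],[3,50,97])*1e3).round(1))
C=np.array([(12,30),(8,560),(558,577)])/2.3+np.array([345,30])-.3
w=ray(C,K,E,.012)[:,:2];print(np.c_[(w-o)@xb,(w-o)@yb])
e=w[0]-w[1];print('yaw',np.degrees(np.arctan2(-e[0],e[1])),np.linalg.norm(e))
e=w[2]-w[1];print('yaw',np.degrees(np.arctan2(e[1],e[0])),np.linalg.norm(e))
"
```

```text
side 1 1048
0.036 -1 41 x [-14.9 -14.3  -9.2] y [37.9 43.6 56.8]
0.036 1 10 x [10.8 11.1 11.8] y [37.9 42.2 48.2]
0.039 -1 47 x [-14.7 -14.1  -9.5] y [38.1 45.  57.2]
0.042 -1 9 x [-14.3  -9.7  -9.5] y [41.5 56.2 57.4]
0.045 -1 58 x [-11.2  -9.6  -2.4] y [38.1 45.4 57.4]
0.045 1 102 x [ 4.   8.3 11.1] y [38.  43.6 56.4]
0.048 -1 144 x [-13.7  -9.7  -0.7] y [38.4 56.3 59.1]
0.048 1 211 x [ 1.1 10.1 13.2] y [38.  45.4 58.3]
0.051 -1 91 x [-17.2 -14.2  -1.2] y [38.2 48.5 59.8]
0.051 1 183 x [ 0.8 13.6 16. ] y [37.9 44.5 59.9]
0.054 -1 73 x [-19.  -18.  -16.4] y [38.  43.8 49.1]
0.054 1 77 x [14.3 15.8 17.1] y [37.7 42.8 48.5]
side -1 760
0.036 1 6 x [11.1 11.4 11.6] y [-34.3 -32.9 -31.3]
0.039 1 7 x [10.6 11.  11.7] y [-32.3 -30.7 -30.2]
0.045 -1 19 x [-10.7  -9.6  -2.3] y [-50.7 -39.6 -32.1]
0.045 1 83 x [ 6.7  8.6 10.8] y [-42.6 -36.2 -30.9]
0.048 -1 85 x [-10.9  -5.4  -0.2] y [-52.5 -50.4 -33.7]
0.048 1 167 x [ 0.9 10.2 13.1] y [-51.9 -39.6 -31.5]
0.051 -1 91 x [-17.5  -4.7  -0.4] y [-55.9 -53.3 -36. ]
0.051 1 174 x [ 0.6 13.  15.8] y [-54.7 -40.3 -31.4]
0.054 -1 50 x [-18.9 -17.8  -1.2] y [-55.2 -41.  -32.6]
0.054 1 72 x [ 1.8 15.8 17. ] y [-55.1 -38.5 -31.1]
[[-0.09776867  0.0897789 ]
 [-0.09167767 -0.08483284]
 [ 0.09885279 -0.08380823]]
yaw -7.352156753609293 0.17471794138985391
yaw -9.041884561439288 0.1905332183219398
```

```bash
python3 -c "
from h import *
im,d,K,E=load('top0');P=cloud(d,K,E)
h=cv2.cvtColor(im,cv2.COLOR_BGR2HSV)
cop=(h[...,0]<18)&(h[...,1]>110)&(d>0)
a=np.radians(-9.35);xb=np.array([np.cos(a),np.sin(a)]);yb=np.array([-np.sin(a),np.cos(a)])
o=np.array([.54,.0585])
Bx=(P[...,:2]-o)@xb;By=(P[...,:2]-o)@yb
for s in(1,-1):
  k=cop&(P[...,2]>.035)&(P[...,2]<.06)&(By*s>.025)&(By*s<.06)
  for lo,hi in((.04,.05),(.05,.06)):
    for side in(-1,1):
      kk=k&(P[...,2]>lo)&(P[...,2]<hi)&(Bx*side>0)
      if kk.sum()>3: print(s,lo,side,kk.sum(),'x',(np.percentile(Bx[kk],[3,50,97])*1e3).round(1),'y',np.sort(By[kk]*1e3).round(1))
"
```

```text
1 0.04 -1 12 x [-14.6 -11.3  -2.3] y [36.4 37.2 39.  42.3 44.4 45.  47.2 53.5 53.9 54.  55.  55.8]
1 0.04 1 12 x [  1.5   8.4 130. ] y [32.9 37.  37.3 39.4 39.8 42.4 42.7 43.1 45.3 45.5 54.8 55.3]
1 0.05 -1 16 x [-20.2 -12.1  -0.9] y [34.9 35.9 38.  38.3 41.2 41.3 43.2 46.3 56.1 56.4 57.  57.  58.5 59.
 59.2 59.8]
1 0.05 1 14 x [  3.4  12.5 184.4] y [35.1 37.2 37.3 37.6 37.6 39.6 39.9 40.6 43.3 45.4 45.6 55.5 57.6 58.1]
-1 0.04 -1 13 x [-13.3 -10.5  -0.7] y [-57.4 -56.7 -52.8 -52.4 -52.  -51.7 -51.3 -42.1 -41.8 -39.5 -39.1 -36.5
 -33.7]
-1 0.04 1 15 x [ 3.7  9.4 14.9] y [-53.6 -53.3 -44.2 -42.3 -41.8 -41.5 -41.2 -39.6 -39.2 -38.8 -36.6 -36.2
 -35.5 -33.8 -33.1]
-1 0.05 -1 14 x [-19.3 -14.3  -2.4] y [-57.8 -57.1 -55.1 -54.8 -54.4 -54.  -44.9 -43.  -42.6 -40.  -37.3 -36.9
 -34.7 -34.3]
-1 0.05 1 11 x [ 2.1 12.5 15.9] y [-56.3 -56.  -55.6 -44.6 -43.9 -43.5 -40.9 -38.6 -38.2 -35.9 -33.6]
```

Both cameras agree: the TCP must sit about 5 mm toward base +y from my nominal origin for the fuse to be centred. Target is (0.540, 0.0635), heading −9.35°.

```bash
python3 -c "
from h import *;delta([.5401,.0635,.14],-9.35)"
```

```text
t 5.15 pos [0.426  0.0613 0.1582] ang -8.37 F [-0.69 -0.4  -1.99] w 0.26
shift cm [ 1.36 11.33 -1.88] turn [0.0171 0.0012 0.0407] q [ 0.08 -0.1   2.18  0.01  1.1   0.22]
```

>>> {"fn": "arm_command", "kwargs": {
  "series": [
    [[0,0,0.02,0,3,0.4,0.1],[-0.01,0,0.02,0,3.5,0.4,0.1],[-0.01,0,0,0.5,3,0.4,0.1],[0,0,0,0.5,1.5,0.4,0.1],[0,0,0,0,0,0,0.1]]
  ]
}}

```text
time: 5.65
tool_pos: [0.5307, 0.0249, 0.1371]
tcp_rot: [1.297, 1.148, -1.317]
wrist_force: [-0.1, 0.2, -1.2]
width: 0.261
```

```bash
python3 -c "
from h import *;delta([.5401,.0635,.12],-9.35)"
```

```text
t 5.65 pos [0.5307 0.0249 0.1371] ang -7.6 F [-0.1   0.15 -1.18] w 0.261
shift cm [ 1.68  0.44 -3.96] turn [0.0306 0.0056 0.0108] q [ 0.    0.1   2.02 -0.    1.03  0.14]
```

>>> {"fn": "arm_command", "kwargs": {
  "series": [
    [[0.02,0.005,0.005,0,0.2,-2.0,0.1],[0.01,0,0.005,0,0.2,-1.8,0.1],[0,0,0,0,0,-0.4,0.1],[0,0,0,0,0,0,0.1]]
  ]
}}

```text
time: 6.05
tool_pos: [0.5361, 0.063, 0.1321]
tcp_rot: [1.327, 1.129, -1.345]
wrist_force: [0.4, -0.6, -0.6]
width: 0.258
```

```bash
python3 -c "
from h import *;delta([.5401,.0635,.09],-9.35)"
```

```text
t 6.05 pos [0.5361 0.063  0.1321] ang -9.83 F [ 0.44 -0.58 -0.65] w 0.258
shift cm [ 4.2   0.44 -0.13] turn [-0.0084  0.0041  0.011 ] q [ 0.07  0.13  2.01 -0.    1.02  0.24]
```

>>> {"fn": "arm_command", "kwargs": {
  "series": [
    [[-0.005,0.004,0.01,1.5,0.4,-0.1,0.1],[0,0,0,1.5,0.2,0,0.1],[0,0,0,0.4,0,0,0.1],[0,0,0,0,0,0,0.1]]
  ]
}}

```text
time: 6.45
tool_pos: [0.5397, 0.0607, 0.0961]
tcp_rot: [1.329, 1.127, -1.335]
wrist_force: [0.2, 0.0, -0.8]
width: 0.264
```

```bash
python3 -c "
from h import *;delta([.5401,.0635,.0708],-9.35)
from workcell import bot
i=bot.camera_info('wrist');p,d=bot.read_camera('wrist');cv2.imwrite('pics/w5.png',p);np.save('w5.npy',d);np.savez('w5cal.npz',K=i['K'],E=i['extrinsics'])
p,d=bot.read_camera('scene');cv2.imwrite('pics/s5.png',cv2.resize(p[150:280,250:400],None,fx=5,fy=4.5,interpolation=cv2.INTER_CUBIC))"
```

```text
t 6.45 pos [0.5397 0.0607 0.0961] ang -9.59 F [ 0.15  0.03 -0.83] w 0.264
shift cm [ 2.53  0.01 -0.29] turn [-0.0042  0.0019  0.0032] q [ 0.07  0.17  2.03 -0.    0.94  0.24]
```

View pics/w5.png

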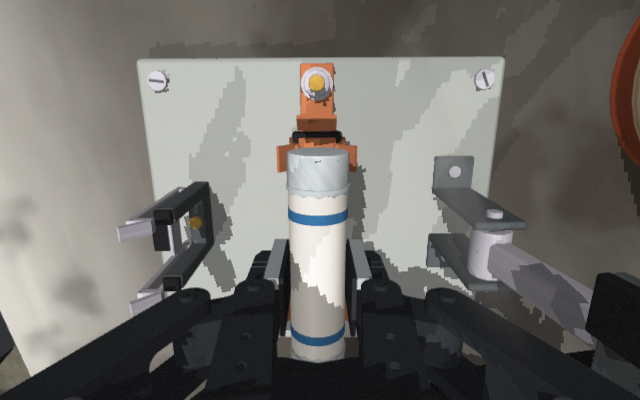

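View pics/s5.png

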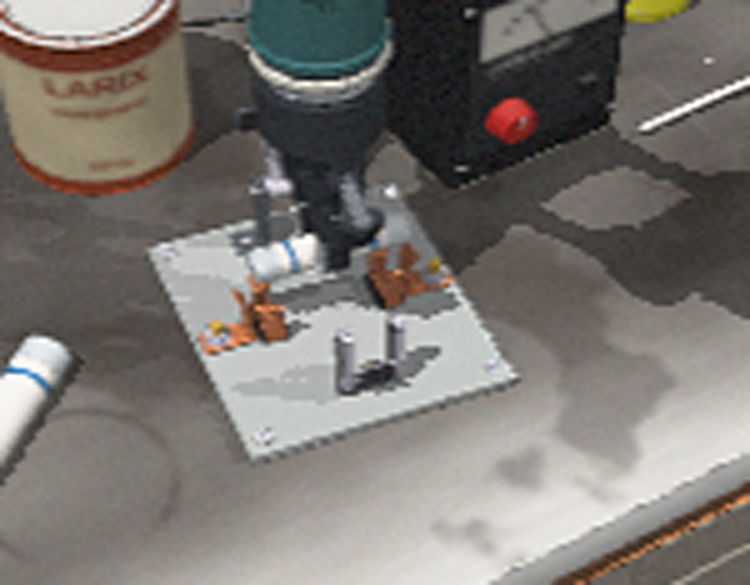

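>>> {"fn": "arm_command", "kwargs": {
  "series": [
    [[0,0,0,0.5,0,-0.3,0.1],[0,0,0,0.5,0,-0.1,0.1],[0,0,0,0.2,0,0,0.1],[0,0,0,0,0,0,0.1]]
  ]
}}

```text
time: 6.95
tool_pos: [0.5422, 0.0652, 0.0855]
tcp_rot: [1.331, 1.124, -1.331]
wrist_force: [-0.4, -0.4, -1.5]
width: 0.264
```

```bash
python3 -c "
from h import *;delta([.5401,.0635,.0708],-9.35)
from workcell import bot
s=bot.read_state();i=bot.camera_info('wrist');K,E=i['K'],i['extrinsics']
p,d=bot.read_camera('wrist');cv2.imwrite('pics/w6.png',cv2.resize(p[90:240,230:410],None,fx=4,fy=4,interpolation=cv2.INTER_CUBIC));np.save('w6.npy',d);np.savez('w6cal.npz',K=K,E=E);cv2.imwrite('pics/w6f.png',p)
"
```

```text
t 6.95 pos [0.5422 0.0652 0.0855] ang -9.59 F [-0.39 -0.42 -1.48] w 0.264
shift cm [ 1.47 -0.18  0.2 ] turn [-0.0041  0.0009 -0.0009] q [ 0.07  0.19  2.03 -0.    0.92  0.24]
```

View pics/w6.png

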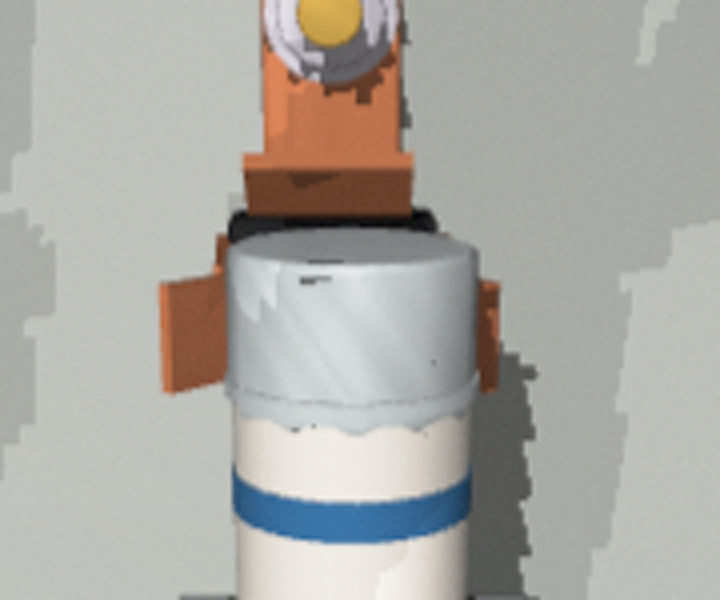

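>>> {"fn": "arm_command", "kwargs": {
  "series": [
    [[-0.004,0,0,0.3,-0.18,0.2,0.1],[0,0,0,0.3,-0.05,0,0.1],[0,0,0,0,0,0,0.1]]
  ]
}}

```text
time: 7.3
tool_pos: [0.5397, 0.0635, 0.0795]
tcp_rot: [1.328, 1.126, -1.327]
wrist_force: [0.1, 1.0, -1.8]
width: 0.265
```

```bash
python3 -c "
from h import *;delta([.5401,.0635,.0708],-9.35)"
```

```text
t 7.3 pos [0.5397 0.0635 0.0795] ang -9.33 F [ 0.07  0.98 -1.85] w 0.265
shift cm [ 0.87  0.04 -0.01] turn [ 0.0003  0.0008 -0.0015] q [ 0.07  0.19  2.04 -0.    0.91  0.24]
```

Well aligned. Descending gently and watching the force.

>>> {"fn": "arm_command", "kwargs": {
  "series": [
    [[0,0,0,0.4,0,0,0.1],[0,0,0,0.3,0,0,0.1],[0,0,0,0,0,0,0.1]]
  ]
}}

```text
time: 7.6
tool_pos: [0.5397, 0.0634, 0.0719]
tcp_rot: [1.328, 1.126, -1.327]
wrist_force: [-0.4, 0.3, -1.3]
width: 0.265
```

```bash
python3 -c "
from h import *;delta([.5401,.0635,.0708],-9.35)"
```

```text
t 7.6 pos [0.5397 0.0634 0.0719] ang -9.34 F [-0.44  0.26 -1.25] w 0.265
shift cm [ 0.11  0.04 -0.02] turn [ 0.0002  0.0008 -0.0016] q [ 0.07  0.2   2.05 -0.    0.89  0.24]
```

>>> {"fn": "arm_command", "kwargs": {
  "series": [
    [[0,0,0,0.15,0,0,0.1],[0,0,0,0,0,0,0.1]]
  ]
}}

```text
time: 7.8
tool_pos: [0.5398, 0.0634, 0.0705]
tcp_rot: [1.328, 1.126, -1.327]
wrist_force: [-0.4, -0.8, 0.2]
width: 0.261
```

```bash
python3 -c "
from h import *;delta([.5401,.0635,.0708],-9.35)"
```

```text
t 7.8 pos [0.5398 0.0634 0.0705] ang -9.33 F [-0.42 -0.81  0.16] w 0.261
shift cm [-0.03  0.03 -0.01] turn [ 0.0003  0.0008 -0.0016] q [ 0.07  0.2   2.05 -0.    0.89  0.24]
```

>>> {"fn": "arm_command", "kwargs": {
  "series": [
    [[0,0,0,0.1,0,0,0.1],[0,0,0,0,0,0,0.1]]
  ]
}}

```text
time: 8.0
tool_pos: [0.5398, 0.0635, 0.0706]
tcp_rot: [1.328, 1.126, -1.328]
wrist_force: [0.2, -0.5, -0.2]
width: 0.262
```

```bash
python3 -c "
from h import *;delta([.5401,.0635,.0708],-9.35)
from workcell import bot
i=bot.camera_info('wrist');p,d=bot.read_camera('wrist');cv2.imwrite('pics/w7.png',p)"
```

```text
t 8.0 pos [0.5398 0.0635 0.0706] ang -9.32 F [ 0.2  -0.47 -0.16] w 0.262
shift cm [-0.02  0.03 -0.01] turn [ 0.0006  0.0009 -0.0012] q [ 0.07  0.2   2.05 -0.    0.89  0.24]
```

View pics/w7.png

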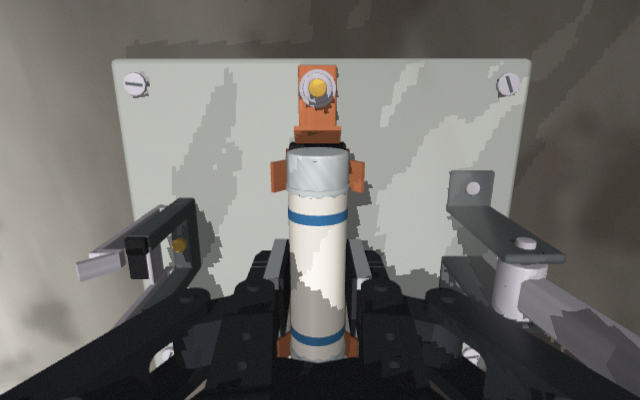

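>>> {"fn": "arm_command", "kwargs": {
  "series": [
    [[0,0,0,0,0,0,0.35],[0,0,0,0,0,0,0.45],[0,0,0,0,0,0,0.5],[0,0,0,0,0,0,0.5]]
  ]
}}

```text
time: 8.45
tool_pos: [0.5401, 0.0636, 0.0703]
tcp_rot: [1.329, 1.126, -1.327]
wrist_force: [-1.1, -0.3, 0.6]
width: 0.501
```

>>> {"fn": "arm_command", "kwargs": {
  "series": [
    [[0,0,0,-0.8,0,0,0.5],[0,0,0,-1.5,0,0,0.5],[0,0,0,-2,0,0,0.5],[0,0,0,-3,0,0,0.5],[0,0,0,-3,0,0,0.5],[0,0,0,0,0,0,0.5]]
  ]
}}

```text
time: 9.05
tool_pos: [0.5409, 0.0636, 0.1818]
tcp_rot: [1.33, 1.124, -1.325]
wrist_force: [-0.1, -0.1, 1.2]
width: 0.499
```

```bash
python3 -c "
from h import *;delta([.5401,.0635,.0708],-9.35)
from workcell import bot
i=bot.camera_info('wrist');p,d=bot.read_camera('wrist');cv2.imwrite('pics/w8.png',p);np.save('w8.npy',d);np.savez('w8cal.npz',K=i['K'],E=i['extrinsics'])"
```

```text
t 9.05 pos [0.5409 0.0636 0.1818] ang -9.34 F [-0.12 -0.09  1.21] w 0.499
shift cm [11.1  -0.13  0.02] turn [ 0.0002  0.     -0.0049] q [ 0.07  0.07  1.96 -0.    1.1   0.24]
```

View pics/w8.png

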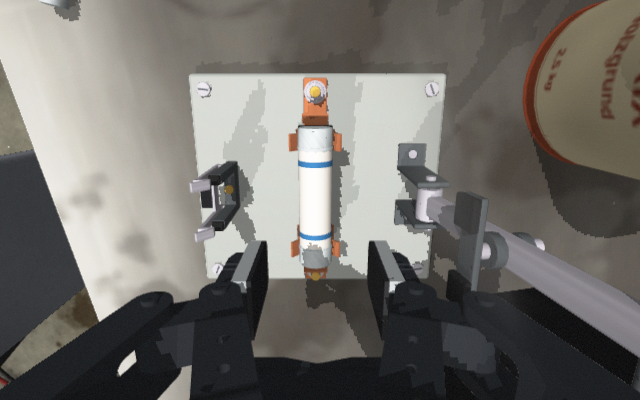

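```bash
python3 -c "
from h import *
im,d,K,E=load('top0');P=cloud(d,K,E)
h=cv2.cvtColor(im,cv2.COLOR_BGR2HSV)
k=np.zeros(d.shape,bool);k[125:152,285:335]=1;k&=(d>0)&((h[...,0]<8)|(h[...,0]>172))&(h[...,1]>170)
q=P[k];q=q[(q[:,2]>.2)&(q[:,2]<.28)];print('grip',len(q),np.median(q,0),np.percentile(q,[2,98],axis=0))
o=np.array([.5395,.0600]);a=np.radians(-9.35);xb=np.array([np.cos(a),np.sin(a)]);yb=np.array([-np.sin(a),np.cos(a)])
m=np.median(q,0);print('grip base',(m[:2]-o)@xb,(m[:2]-o)@yb)
for z in(.03,.06,.09,.12,.15,.18,.2):
  k=(P[...,2]>z)&(P[...,2]<z+.03)&(d>0);k[:,:230]=0;k[:,420:]=0;k[:60]=0;k[190:]=0
  X=(P[...,:2]-o)@xb;Y=(P[...,:2]-o)@yb
  kk=k&(abs(Y)<.1)&(X>.04);
  if kk.sum():print(z,'n',kk.sum(),'x',np.percentile(X[kk],[2,10,50,98]).round(3),'y',np.percentile(Y[kk],[2,98]).round(3))
q=P[75:105,262:310].reshape(-1,3);print('can top',np.percentile(q,[5,50,95],axis=0).round(3))
im,d,K,E=load('w8');P=cloud(d,K,E)
h=cv2.cvtColor(im,cv2.COLOR_BGR2HSV);mm=((h[...,0]>95)&(h[...,0]<125)&(h[...,1]>120))
for a_,b_ in((155,172),(228,246)):
  rr=np.zeros(mm.shape,bool);rr[a_:b_,312:320]=1;print('band',np.median(P[rr&mm],0).round(4))
"; python3 -c "
import cv2;im=cv2.imread('pics/scene0.png');cv2.imwrite('pics/s0c.png',cv2.resize(im[110:240,220:390],None,fx=4.5,fy=4.5,interpolation=cv2.INTER_CUBIC))"
```

```text
grip 219 [0.64499936 0.04276972 0.24963499] [[0.63494723 0.00699301 0.24406991]
 [0.65676943 0.07727819 0.25446865]]
grip base 0.10689704375152413 0.0001385801776833985
0.03 n 121 x [0.066 0.075 0.17  0.341] y [-0.099  0.098]
0.06 n 227 x [0.067 0.071 0.169 0.231] y [-0.098  0.096]
0.09 n 170 x [0.076 0.167 0.173 0.228] y [-0.097  0.098]
0.12 n 522 x [0.066 0.088 0.206 0.285] y [-0.095  0.099]
0.15 n 1139 x [0.071 0.169 0.222 0.289] y [-0.093  0.098]
0.18 n 79 x [0.092 0.094 0.198 0.234] y [-0.1    0.013]
0.2 n 86 x [0.096 0.097 0.101 0.233] y [-0.1    0.019]
can top [[ 0.777  0.043 -0.002]
 [ 0.815  0.099  0.15 ]
 [ 0.928  0.164  0.156]]
band [0.5447 0.0879 0.0662]
band [0.5362 0.0367 0.0661]
```

View pics/s0c.png

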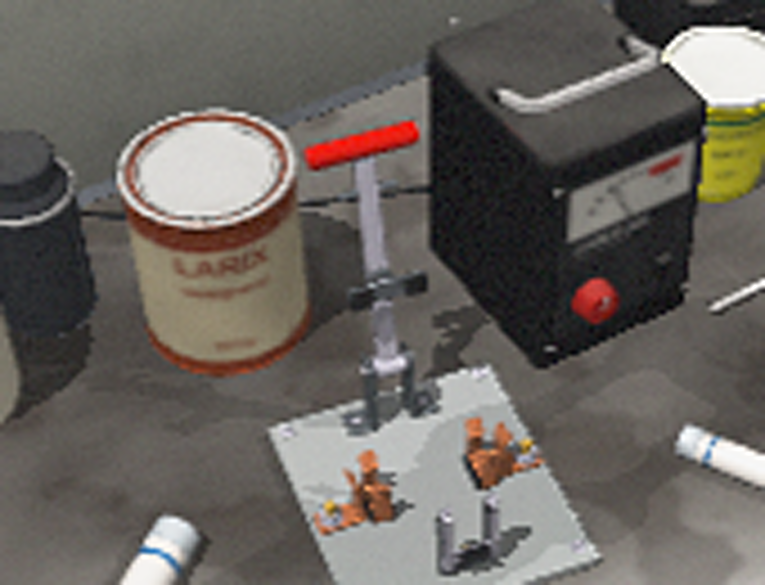

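The fuse lies level in the mouths: both bands at z = 0.066, so its axis is at 54 mm. Next I'll shut the fingers, rise over the lever and come down behind the grip, offset toward +y to clear the rod.

>>> {"fn": "arm_command", "kwargs": {
  "series": [
    [[0,0,0,-3,0,0,0],[0,0,0,-4,0,0,0],[0,0,0,-4,0,0,0],[0,0,0,-3,0,0,0],[0,0,0,0,0,0,0]]
  ]
}}

```text
time: 9.6
tool_pos: [0.536, 0.0633, 0.3209]
tcp_rot: [1.323, 1.131, -1.334]
wrist_force: [0.9, -0.1, 0.2]
width: -0.002
```

```bash
python3 -c "
from h import *;delta([.6863,.0591,.31],-9.35)"
```

```text
t 9.6 pos [0.536  0.0633 0.3209] ang -9.35 F [ 0.94 -0.1   0.17] w -0.002
shift cm [ 0.99 14.9  -2.03] turn [0.0001 0.0028 0.0064] q [ 0.07 -0.02  1.8  -0.    1.37  0.24]
```

>>> {"fn": "arm_command", "kwargs": {
  "series": [
    [[0,0,0,0,3,-0.5,0],[0,0,0,0,4,-0.5,0],[0,0,0,0,4,-0.5,0],[0,0,0,0,3.2,-0.4,0],[0,0,0,0,0,0,0]]
  ]
}}

```text
time: 10.1
tool_pos: [0.6802, 0.0589, 0.3134]
tcp_rot: [1.319, 1.136, -1.34]
wrist_force: [0.7, -0.9, -0.3]
width: -0.0
```

```bash
python3 -c "
from h import *;delta([.6863,.0591,.247],-9.35)
from workcell import bot
i=bot.camera_info('wrist');p,d=bot.read_camera('wrist');cv2.imwrite('pics/w9.png',p);np.save('w9.npy',d);np.savez('w9cal.npz',K=i['K'],E=i['extrinsics'])"
```

```text
t 10.1 pos [0.6802 0.0589 0.3134] ang -9.32 F [ 0.72 -0.89 -0.29] w -0.0
shift cm [ 6.63  0.69 -0.15] turn [0.0006 0.0044 0.0138] q [ 0.05  0.26  1.5  -0.    1.4   0.21]
```

View pics/w9.png

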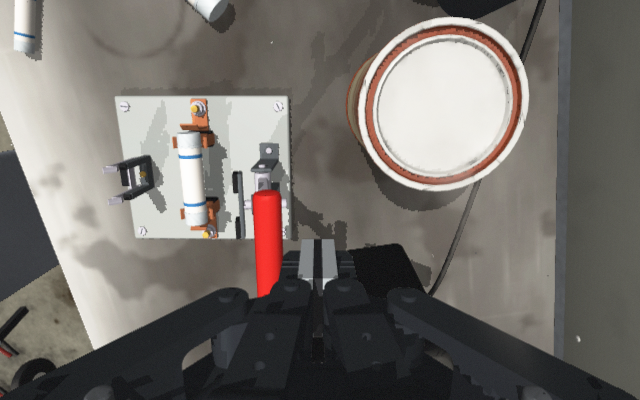

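>>> {"fn": "arm_command", "kwargs": {
  "series": [
    [[0,0,0.01,1,0.8,-0.2,0],[0,0,0,2,0.2,0,0],[0,0,0,2,0,0,0],[0,0,0,1.2,0,0,0],[0,0,0,0,0,0,0]]
  ]
}}

```text
time: 10.65
tool_pos: [0.6834, 0.0596, 0.2441]
tcp_rot: [1.318, 1.133, -1.338]
wrist_force: [-1.4, -0.9, -0.0]
width: 0.0
```

```bash
python3 -c "
from h import *;delta([.6863,.0591,.247],-9.35)"
```

```text
t 10.65 pos [0.6834 0.0596 0.2441] ang -9.27 F [-1.44 -0.87 -0.  ] w 0.0
shift cm [-0.3   0.29  0.  ] turn [0.0014 0.0059 0.0107] q [ 0.05  0.3   1.58 -0.    1.28  0.22]
```

>>> {"fn": "arm_command", "kwargs": {
  "series": [
    [[0,0,0,0,-1,0,0],[0,0,0,0,-1.2,0,0],[0,0,0,0,-1.5,0,0],[0,0,0,0,-1.5,0,0],[0,0,0,0,-1.5,0,0],[0,0,0,0,-1.5,0,0]]
  ]
}}

```text
time: 11.25
tool_pos: [0.5991, 0.0737, 0.2509]
tcp_rot: [1.325, 1.126, -1.33]
wrist_force: [0.2, 0.5, -0.0]
width: 0.002
```

```bash
python3 -c "
from h import *;delta([.6863,.0591,.247],-9.35)"
```

```text
t 11.25 pos [0.5991 0.0737 0.2509] ang -9.28 F [ 0.23  0.47 -0.04] w 0.002
shift cm [0.39 8.85 0.03] turn [0.0012 0.0037 0.    ] q [ 0.08  0.13  1.76 -0.    1.25  0.25]
```

>>> {"fn": "arm_command", "kwargs": {
  "series": [
    [[0,0,0,0.5,-1.2,0,0],[0,0,0,0.6,-1.3,0,0],[0,0,0,0.7,-1.3,0,0],[0,0,0,0.8,-1.3,0,0],[0,0,0,0.9,-1.2,0,0],[0,0,0,0,0,0,0]]
  ]
}}

```text
time: 11.85
tool_pos: [0.5305, 0.0857, 0.2244]
tcp_rot: [1.333, 1.118, -1.316]
wrist_force: [-0.7, -0.9, 0.9]
width: 0.004
```

```bash
python3 -c "
from h import *;delta([.6863,.0591,.247],-9.35)
from workcell import bot
p,d=bot.read_camera('scene');cv2.imwrite('pics/s10.png',cv2.resize(p[110:270,220:390],None,fx=4,fy=3.7,interpolation=cv2.INTER_CUBIC))
i=bot.camera_info('wrist');p,d=bot.read_camera('wrist');cv2.imwrite('pics/w10.png',p)"
```

```text
t 11.85 pos [0.5305 0.0857 0.2244] ang -9.19 F [-0.66 -0.9   0.9 ] w 0.004
shift cm [-2.03 15.83  0.14] turn [ 0.0028 -0.0007 -0.0141] q [ 0.12  0.02  1.94 -0.    1.17  0.28]
```

View pics/s10.png

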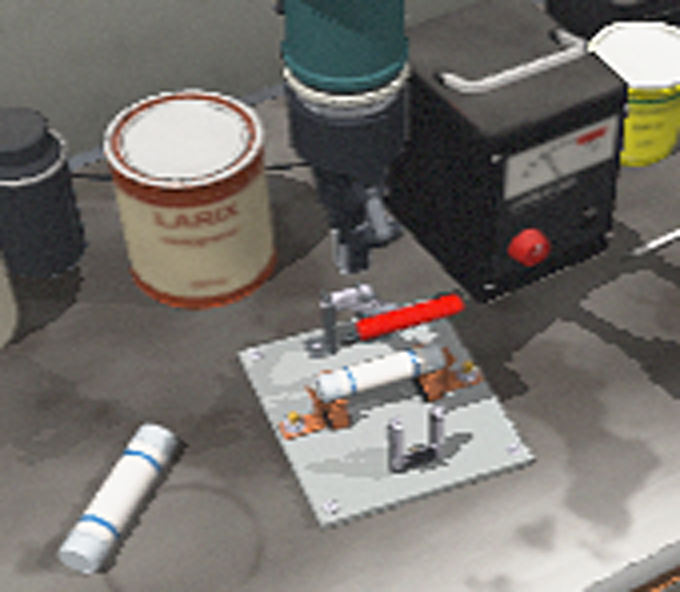

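View pics/w10.png

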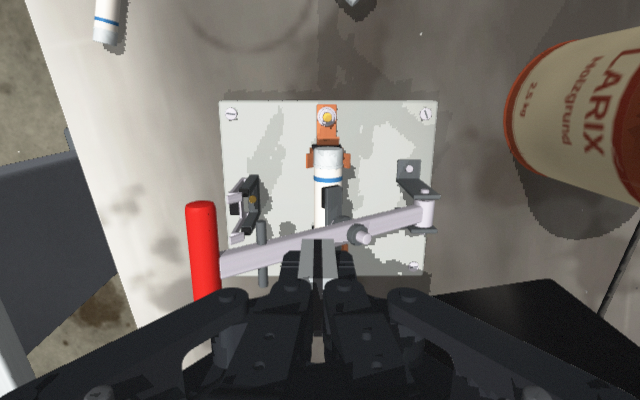

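>>> {"fn": "arm_command", "kwargs": {
  "series": [
    [[0,0,0,0,-2,0.3,0],[0,0,0,0,-2.5,0.6,0],[0,0,0,0,-2.5,0.7,0],[0,0,0,0,-1.2,0.5,0],[0,0,0,0,0,0,0]]
  ]
}}

```text
time: 12.45
tool_pos: [0.4521, 0.0779, 0.2303]
tcp_rot: [1.343, 1.108, -1.303]
wrist_force: [0.3, 0.0, -0.4]
width: 0.001
```

```bash
python3 -c "
from h import *;delta([.4448,.0756,.18],-9.35)
from workcell import bot
i=bot.camera_info('wrist');p,d=bot.read_camera('wrist');cv2.imwrite('pics/w11.png',p);np.save('w11.npy',d);np.savez('w11cal.npz',K=i['K'],E=i['extrinsics'])
K,E=i['K'],i['extrinsics'];P=cloud(d,K,E);h=cv2.cvtColor(p,cv2.COLOR_BGR2HSV)
k=(d>0)&((h[...,0]<8)|(h[...,0]>172))&(h[...,1]>170)&(P[...,2]>.04)&(P[...,2]<.24)&(abs(P[...,0]-.46)<.08)
q=P[k];print(len(q),np.median(q,0),np.percentile(q,[3,97],axis=0).round(4))"
```

```text
t 12.45 pos [0.4521 0.0779 0.2303] ang -9.23 F [ 0.26  0.02 -0.37] w 0.001
shift cm [ 5.   -0.84  0.37] turn [ 0.0022 -0.0046 -0.0301] q [ 0.12 -0.16  2.09 -0.    1.18  0.28]
2054 [0.45028574 0.08735868 0.13064409] [[0.4401 0.0583 0.1266]
 [0.4593 0.113  0.1326]]
```

View pics/w11.png

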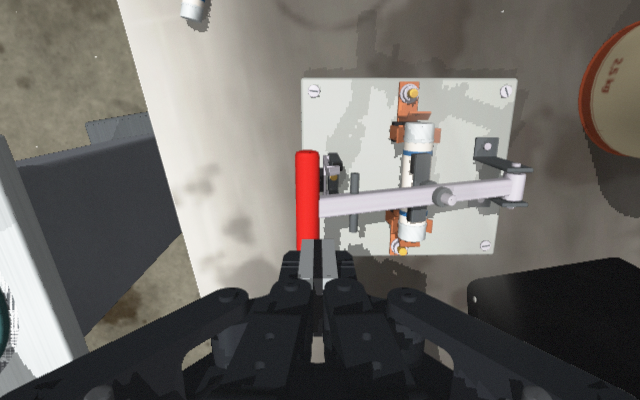

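>>> {"fn": "arm_command", "kwargs": {
  "series": [
    [[0,0,-0.03,1.5,-0.6,0.3,0],[0,0,0,2.0,-0.3,0,0],[0,0,0,1.5,0,0,0],[0,0,0,0,0,0,0]]
  ]
}}

```text
time: 12.9
tool_pos: [0.448, 0.0764, 0.1784]
tcp_rot: [1.333, 1.132, -1.323]
wrist_force: [-0.5, 0.5, -1.3]
width: -0.002
```

```bash
python3 -c "
from h import *;delta([.4448,.0756,.1545],-9.35)"
```

```text
t 12.9 pos [0.448  0.0764 0.1784] ang -9.26 F [-0.53  0.45 -1.33] w -0.002
shift cm [ 2.39 -0.31  0.15] turn [ 0.0015 -0.0061 -0.0008] q [ 0.11 -0.1   2.14  0.01  1.1   0.27]
```

>>> {"fn": "arm_command", "kwargs": {
  "series": [
    [[0,0,0,0.9,-0.3,0.15,0],[0,0,0,0.7,-0.1,0,0],[0,0,0,0,0,0,0]]
  ]
}}

```text
time: 13.2
tool_pos: [0.4446, 0.0754, 0.1605]
tcp_rot: [1.332, 1.133, -1.326]
wrist_force: [-0.4, 0.2, -0.6]
width: 0.001
```

```bash
python3 -c "
from h import *;delta([.4448,.0756,.1545],-9.35)"
```

```text
t 13.2 pos [0.4446 0.0754 0.1605] ang -9.29 F [-0.43  0.25 -0.55] w 0.001
shift cm [ 0.6   0.01 -0.02] turn [ 0.001  -0.0058  0.0015] q [ 0.11 -0.09  2.16  0.01  1.06  0.27]
```

Pressing down now in small steps.

>>> {"fn": "arm_command", "kwargs": {
  "series": [
    [[0,0,0,0.5,0,0,0],[0,0,0,0.5,0,0,0],[0,0,0,0.5,0,0,0]]
  ]
}}

```text
time: 13.5
tool_pos: [0.4456, 0.0758, 0.1463]
tcp_rot: [1.333, 1.132, -1.324]
wrist_force: [-3.5, 0.5, 4.8]
width: 0.001
```

>>> {"fn": "arm_command", "kwargs": {
  "series": [
    [[0,0,0,0.5,0,0,0],[0,0,0,0.5,-0.05,0,0],[0,0,0,0.5,0,0,0]]
  ]
}}

```text
time: 13.8
tool_pos: [0.4433, 0.0763, 0.1317]
tcp_rot: [1.331, 1.136, -1.327]
wrist_force: [-5.4, 1.0, 8.8]
width: -0.001
```

>>> {"fn": "arm_command", "kwargs": {
  "series": [
    [[0,0,0,0.4,-0.1,0,0],[0,0,0,0.4,-0.1,0,0],[0,0,0,0.4,-0.1,0,0]]
  ]
}}

```text
time: 14.1
tool_pos: [0.4413, 0.0767, 0.122]
tcp_rot: [1.331, 1.134, -1.325]
wrist_force: [-3.9, -1.5, 9.6]
width: -0.001
```

```bash
python3 -c "
from h import *;delta([.4395,.0756,.096],-9.35)"
```

```text
t 14.1 pos [0.4413 0.0767 0.122 ] ang -9.24 F [-3.88 -1.47  9.59] w -0.001
shift cm [ 2.6  -0.15  0.15] turn [ 0.0019 -0.0059  0.002 ] q [ 0.11 -0.04  2.2   0.01  0.98  0.27]
```

>>> {"fn": "arm_command", "kwargs": {
  "series": [
    [[0,0,0,0.4,-0.05,0,0],[0,0,0,0.4,-0.05,0,0],[0,0,0,0.3,0,0,0]]
  ]
}}

```text
time: 14.4
tool_pos: [0.4404, 0.0769, 0.1154]
tcp_rot: [1.329, 1.135, -1.326]
wrist_force: [-9.0, -0.1, 20.4]
width: 0.001
```

>>> {"fn": "arm_command", "kwargs": {
  "series": [
    [[0,0,0,0.3,0,0,0],[0,0,0,0.3,0,0,0]]
  ]
}}

```text
time: 14.6
tool_pos: [0.4401, 0.077, 0.1134]
tcp_rot: [1.328, 1.136, -1.328]
wrist_force: [-8.2, -0.8, 18.0]
width: -0.001
```

>>> {"fn": "arm_command", "kwargs": {
  "series": [
    [[0,0,0,0.25,0,0,0]]
  ]
}}

```text
time: 14.7
tool_pos: [0.44, 0.077, 0.1127]
tcp_rot: [1.327, 1.137, -1.328]
wrist_force: [-7.7, -1.1, 17.6]
width: 0.003
```

```bash
python3 -c "
from h import *;delta([.4395,.0756,.096],-9.35)
from workcell import bot
p,d=bot.read_camera('scene');cv2.imwrite('pics/s12.png',cv2.resize(p[150:270,250:400],None,fx=5,fy=5,interpolation=cv2.INTER_CUBIC))
i=bot.camera_info('wrist');p,d=bot.read_camera('wrist');cv2.imwrite('pics/w12.png',p)"
```

```text
t 14.7 pos [0.44   0.077  0.1127] ang -9.16 F [-7.68 -1.09 17.59] w 0.003
shift cm [ 1.67 -0.02  0.15] turn [ 0.0033 -0.0041  0.0057] q [ 0.11 -0.03  2.21  0.01  0.97  0.27]
```

View pics/s12.png

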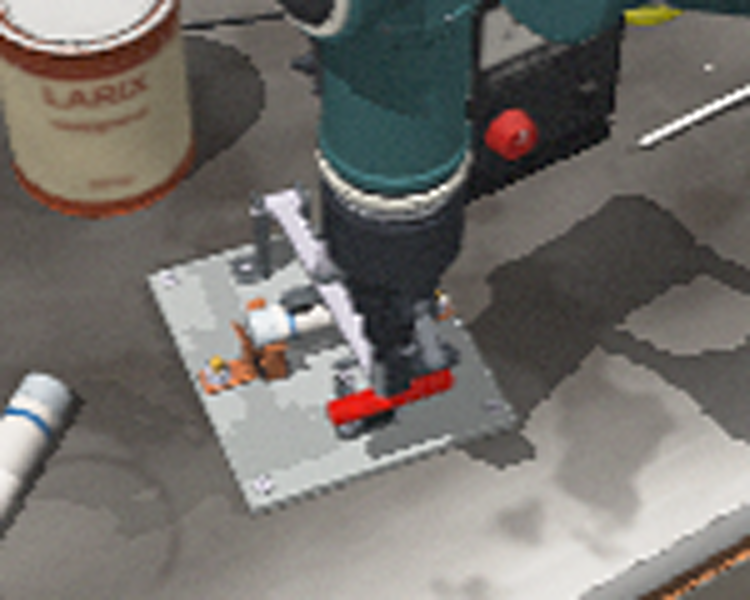

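View pics/w12.png

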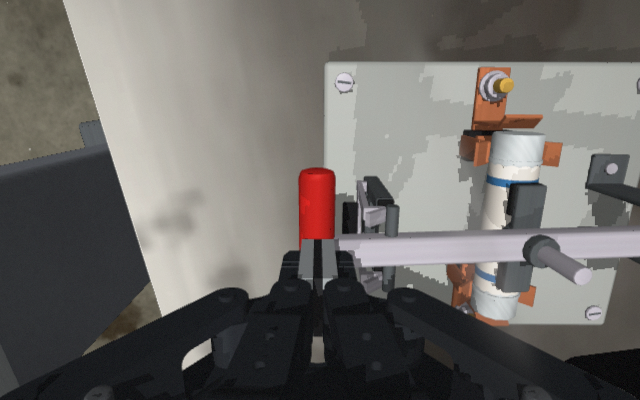

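>>> {"fn": "arm_command", "kwargs": {
  "series": [
    [[0,0,0,0.3,-0.15,0,0],[0,0,0,0.3,-0.1,0,0]]
  ]
}}

```text
time: 15.0
tool_pos: [0.4396, 0.0771, 0.1107]
tcp_rot: [1.328, 1.134, -1.325]
wrist_force: [-5.9, -1.6, 15.3]
width: 0.0
```

>>> {"fn": "arm_command", "kwargs": {
  "series": [
    [[0,0,0,0.35,0,0,0]]
  ]
}}

```text
time: 15.1
tool_pos: [0.4395, 0.077, 0.1088]
tcp_rot: [1.327, 1.134, -1.325]
wrist_force: [-9.0, -0.6, 13.7]
width: 0.004
```

>>> {"fn": "arm_command", "kwargs": {
  "series": [
    [[0,0,0,0.35,0,0,0]]
  ]
}}

```text
time: 15.2
tool_pos: [0.4392, 0.0771, 0.1066]
tcp_rot: [1.326, 1.135, -1.326]
wrist_force: [-6.3, 0.2, 12.1]
width: -0.0
```

>>> {"fn": "arm_command", "kwargs": {
  "series": [
    [[0,0,0,0.3,0,0,0]]
  ]
}}

```text
time: 15.3
tool_pos: [0.439, 0.0772, 0.1046]
tcp_rot: [1.326, 1.135, -1.326]
wrist_force: [-4.7, -0.3, 9.3]
width: 0.001
```

>>> {"fn": "arm_command", "kwargs": {
  "series": [
    [[0,0,0,0.25,0,0,0]]
  ]
}}

```text
time: 15.4
tool_pos: [0.4389, 0.0772, 0.1024]
tcp_rot: [1.326, 1.135, -1.326]
wrist_force: [-2.4, 0.3, 4.0]
width: 0.003
```

>>> {"fn": "arm_command", "kwargs": {
  "series": [
    [[0,0,0,0.25,0,0,0]]
  ]
}}

```text
time: 15.5
tool_pos: [0.4389, 0.0772, 0.1006]
tcp_rot: [1.326, 1.135, -1.326]
wrist_force: [-8.5, -1.9, 22.3]
width: -0.002
```

Force dipped to 4 N and then jumped to 22 N, which looks like the click followed by the rest. Stopping the press and backing off to check.

>>> {"fn": "arm_command", "kwargs": {
  "series": [
    [[0,0,0,-0.3,0,0,0],[0,0,0,-0.3,0,0,0]]
  ]
}}

```text
time: 15.7
tool_pos: [0.4393, 0.0772, 0.1066]
tcp_rot: [1.326, 1.134, -1.325]
wrist_force: [-0.7, 1.0, -0.5]
width: 0.001
```

>>> {"fn": "arm_command", "kwargs": {
  "series": [
    [[0,0,0,-0.5,0,0,0],[0,0,0,-1.5,0,0,0],[0,0,0,-3,0,0,0],[0,0,0,-4,0,0,0],[0,0,0,0,0,0,0]]
  ]
}}

```text
time: 16.2
tool_pos: [0.439, 0.0768, 0.1981]
tcp_rot: [1.325, 1.135, -1.326]
wrist_force: [0.7, -0.2, 1.1]
width: -0.002
```

```bash
python3 -c "
from h import *;delta([.4395,.0756,.096],-9.35)
from workcell import bot
i=bot.camera_info('wrist');p,d=bot.read_camera('wrist');cv2.imwrite('pics/w13.png',p)
K,E=i['K'],i['extrinsics'];P=cloud(d,K,E);h=cv2.cvtColor(p,cv2.COLOR_BGR2HSV)
k=(d>0)&((h[...,0]<8)|(h[...,0]>172))&(h[...,1]>170)&(P[...,2]>.03)&(P[...,2]<.24)&(abs(P[...,0]-.45)<.08)
q=P[k];print(len(q),np.median(q,0),np.percentile(q,[3,97],axis=0).round(4))"
```

```text
t 16.2 pos [0.439  0.0768 0.1981] ang -9.06 F [ 0.69 -0.23  1.06] w -0.002
shift cm [10.21  0.11  0.14] turn [ 0.0051 -0.0024  0.0041] q [ 0.11 -0.14  2.13  0.    1.15  0.27]
2038 [0.43994989 0.08494607 0.07993675] [[0.4299 0.0507 0.0752]
 [0.4495 0.1141 0.0818]]
```

View pics/w13.png

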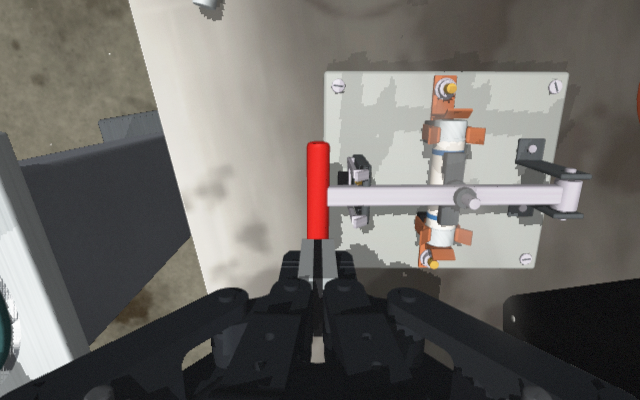

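>>> {"fn": "arm_command", "kwargs": {
  "series": [
    [[0,0,0,-3,0,0,0],[0,0,0,-3,0,0,0],[0,0,0,-2,0,0,0],[0,0,0,0,0,0,0],[0,0,0,0,0,0,0]]
  ]
}}

```text
time: 16.75
tool_pos: [0.4345, 0.0759, 0.2707]
tcp_rot: [1.316, 1.144, -1.339]
wrist_force: [-0.2, -0.0, -0.3]
width: 0.001
```

```bash
python3 -c "
from h import *;delta([.4395,.0756,.2],-9.35)
from workcell import bot
i=bot.camera_info('wrist');p,d=bot.read_camera('wrist')
cv2.imwrite('pics/w14.png',cv2.resize(p[60:260,290:570],None,fx=2.8,fy=2.8,interpolation=cv2.INTER_CUBIC))
K,E=i['K'],i['extrinsics'];P=cloud(d,K,E);h=cv2.cvtColor(p,cv2.COLOR_BGR2HSV)
k=(d>0)&((h[...,0]<8)|(h[...,0]>172))&(h[...,1]>170)&(P[...,2]>.03)&(P[...,2]<.24)&(abs(P[...,0]-.45)<.08)
q=P[k];print(len(q),np.median(q,0),np.percentile(q,[3,97],axis=0).round(4))
o=np.array([.5395,.06]);a=np.radians(-9.35);xb=np.array([np.cos(a),np.sin(a)]);yb=np.array([-np.sin(a),np.cos(a)])
X=(P[...,:2]-o)@xb;Y=(P[...,:2]-o)@yb
for s in(1,-1):
  k=(abs(X)<.004)&(abs(Y-s*.042)<.006)&(d>0);print('cap',s,k.sum(),np.percentile(P[k][:,2],[10,50,90]).round(4))
p,d=bot.read_camera('scene');cv2.imwrite('pics/s14.png',cv2.resize(p[150:270,250:400],None,fx=5,fy=5,interpolation=cv2.INTER_CUBIC))"
```

```text
t 16.75 pos [0.4345 0.0759 0.2707] ang -9.06 F [-0.17 -0.02 -0.33] w 0.001
shift cm [ 7.06  0.63 -0.06] turn [0.0051 0.0015 0.018 ] q [ 0.11 -0.19  2.04  0.    1.31  0.27]
1331 [0.43947178 0.08121029 0.07996159] [[0.4297 0.045  0.0762]
 [0.4494 0.1138 0.0819]]
cap 1 116 [0.048  0.0491 0.0502]
cap -1 85 [0.048  0.0489 0.0499]
```

View pics/w14.png

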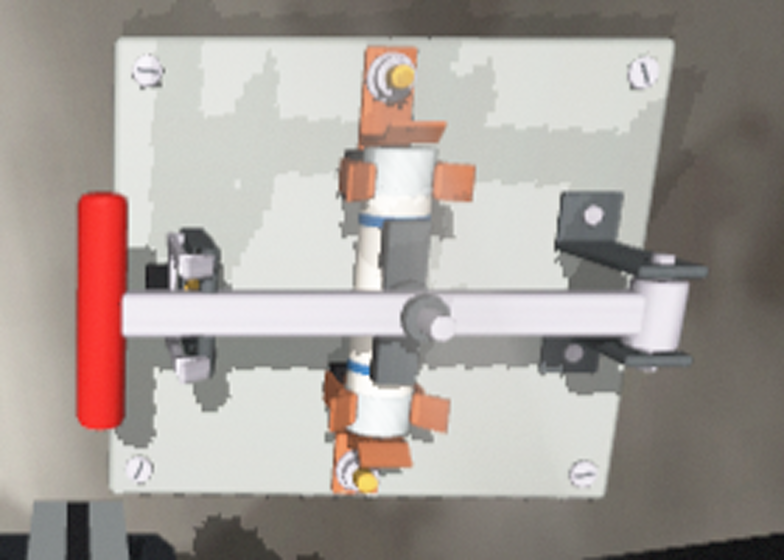

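View pics/s14.png

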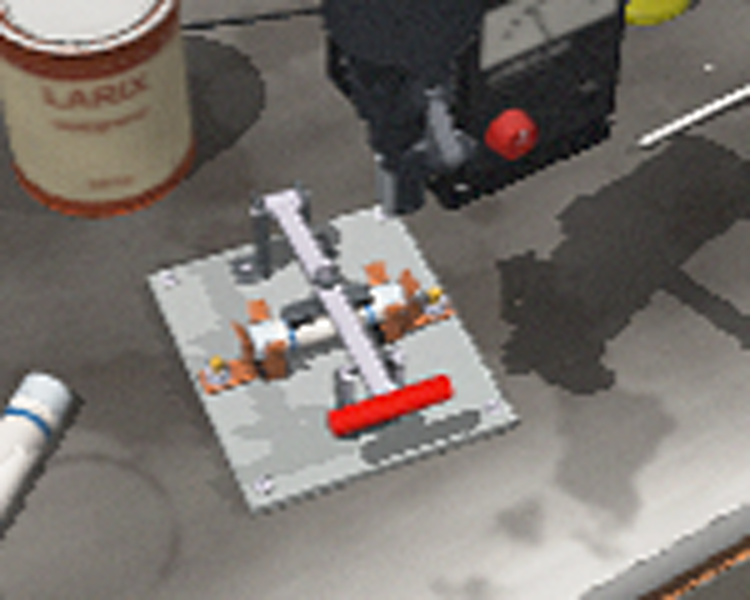

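The pictures show both caps between the cheeks with their tops at z ≈ 0.049 (home). The cross pin is under the catch hooks, and the grip top is steady at 0.082. The robot is clear of everything, so I'm handing in.

```bash
python3 -c "
from workcell import bot;print(bot.finish_job(),bot.read_state()['time'])"
```

```text
the job is handed in; nothing more can be done
the job is handed in; nothing more can be done
```

The new fuse is fully home in both clips, the catch is holding the clamp lever down, and I've handed the job in after about 17 s of robot time.

- **Fuse:** I picked the middle-sized white fuse (24 × ~100 mm) and laid it in the clip mouths. Its axis measured level at about 54 mm before I let go.
- **Lever:** I pushed the lever over from behind its grip. It came to rest on the fuse at about 0.33 rad, the angle given for a fuse lying in the mouths.
- **Pressing:** I pressed the grip down in small steps. The force peaked at about 20 N, higher than the 10 to 16 N you gave. It then fell to 4 N at the click and rose to 22 N at the rest, where I stopped and backed off.
- **Last checks:** With the robot clear, the lever stayed at about 0.04 rad in two readings about half a second apart; unlatched it would have sprung up to about 0.1. The fuse cap tops were 49 mm above the bench, against 50 mm for a fuse fully home.
- **Disagreement:** The two cameras differed by about 3 to 4 mm on where the fuse and base lay along the fuse line. They agreed on the offset between the two, so I placed the fuse by that.

I did not touch the burnt fuse, the other white fuses or the tools.

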